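Lock a keeper plate with a push-on axle cap

ROBOT

A 7-joint arm with a two-finger parallel gripper is mounted at the origin on a cart in front of the work surface, level with it; the furniture and walls round the work are solid. World frame = base frame: x ahead of the robot, y to its left, z up, the work surface at z = 0. Lengths are in m, angles in rad, forces in N, time in s.
With the tool pointing down it reaches from about 0.425 to 0.875 m from the base axis. Payload 4.7 kg.
Tool frame: the origin (TCP) lies on the centre line of the jaws, within the pads' length; the fingertips stand arm.tip_reach ahead of it and the grasp point (between the pads) lies 11 mm behind it (arm.tip_reach is the distance from the TCP to the fingertips, in m); z points along the fingers, y is the line along which they close (so a half turn about z gives the same grasp; the last joint's range is limited). The gripper opens to 87 mm and grips with 3 to 60 N. Pads are 19 mm wide; open, the fingers measure 117 mm over their backs; the gripper's body (75 mm by 190 mm) begins 51 mm behind the grasp point.
Start: joints at [-1.155, 0.321, -0.07, 1.45, 0.023, 1.371, -0.057], TCP at [0.254, 0.598, 0.231] pointing down, gripper open.
Joint ranges: [-2.86, 2.86], [-0.3, 2.09], [-1.38, 1.24], [0.06, 2.45], [-1.56, 4.7], [0.09, 2.05], [-2.69, 2.69]. Speed limits (rad/s): [2.57, 2.57, 3.14, 3.14, 3.14, 3.14, 3.14].

INTERFACE

Orientations are given as a unit quaternion [w, x, y, z].
In Python, from bench import arm gives the robot as it stands. The module is installed in compiled form; this text tells all that it offers. Calls block until the motion is done:
- arm.movep(position, orientation): joint-space move of the TCP to a pose.
- arm.servo_line(position, rotation=None, speed=0.15, until_force=None): straight line of the TCP; rotation=None keeps the orientation; speed is the mean speed in m/s. With until_force (N) it stops when the force on the tool has changed by that much, and returns True; else False.
- arm.set_joints(angles): joint-space move.
- arm.gripper_open() and arm.clamp(newtons=None): open the fingers fully, or close them until they stop; newtons is the grip in N (None keeps the last).
- arm.wait(seconds).
- arm.solve_ik(position, orientation): joint angles nearest the present ones, or None.
- arm.get_state(): the state.
- arm.get_image(name): name is "side" or "top"; returns a dict with "img" (480x640x3 uint8, blue, green, red), "fx", "fy", "cx", "cy" (pixels), "view" (4x4, takes a point from world to camera coordinates). Camera axes: x right, y up, looking along -z (the intrinsics and any distortion apply to the point x, -y, -z); pixel columns grow to the right and rows downward; lengths in m; the calibration is good to about 2 mm. A picture is of the moment at which its call begins. There is no depth.
A pose or a line that the arm cannot do raises arm.Unreachable and nothing moves.
- arm.hand_in(): hands the job in; it is judged then, once.
The state is a dict: "time_s": time; "joints": joint angles; "joint_velocities": joint speeds; "joint_efforts": joint torques, N m; "ee_pos": TCP position; "ee_rot": TCP orientation; "ft_force": force on the tool from outside, world axes, zero at the start; "wrist_torque": the same for the moment, N m; "opening": finger opening in m; "grip_force": force on a finger pad.
Only numpy, scipy, OpenCV 4.12 (cv2) and the standard library are available. Lean on these libraries where they do the work, as an engineer would, in place of code of your own. Each camera call takes 0.05 s, during which the arm holds its last target. There are 200 camera calls.

TASK

Finish the axle mount on the bench: first thread the flat keeper plate over its two pins so that it lies flat on the block, and let go. Then stand the lying axle cap upright on its open end on the bench and let go of it, take it again from above, set it over the plain middle shaft and press it straight down until its teeth have bitten and its rim sits tight on the plate. Leave the tape roll and the jar where they are.

Things in the scene. Friction and masses are not known exactly. Their poses are not given: they have to be found in the camera images.
- axle_mount: fixed grey block 130 x 40 x 34 mm (x, y, z) on 8 mm thick feet, 174 mm long over all, a bolt head up to 13 mm high on each. Origin at the centre of its underside on the bench, z up, x along the line of the pins. Two steel pins, 10 mm diameter, stand at x = -45 and +45 mm (y = 0) up to z = 56 mm, the top 7 mm tapered to 4 mm diameter.
- mount_seat (a point): centre of the block's top face (34 mm above the bench), where the plate's underside comes to rest; axes as axle_mount.
- shaft_tip (a point): centre of the top of the plain steel shaft, 90 mm above the bench; the shaft stands at the middle of the block, 16 mm diameter, its top 12 mm tapered to 10 mm diameter.
- keeper_plate: loose flat aluminium plate 130 x 56 x 8 mm (x, y, z), about 0.14 kg, lying flat at the start on the right-hand bench, whose top is 4 mm lower (z = -4 mm) than the left-hand one. Origin at the centre of its underside, z up. Round through holes: 13 mm diameter at x = -45 and +45 mm (y = 0) for the pins, 29 mm at the centre for the shaft. It can go on either way round.
- axle_cap: loose grey push-on axle cap: eight-sided barrel 40 mm across flats, 70 mm long, about 0.19 kg, closed at one end. At the start it lies on one flat, two other flats upright at its sides. Origin at the middle of the barrel, 35 mm from either end; its x axis runs from the open mouth to the closed end (up when it stands on its mouth); y and z are square to two pairs of flats.
- cap_mouth (a point): centre of the cap's open rim; axes as axle_cap. The bore is 28 mm wide for 16 mm, then 20 mm, 60 mm deep in all. Four spring teeth 9 mm inside the mouth grip the shaft: from its tip on the cap needs a steady push of 7 to 10 N all the way down and stays where it is pushed. Fully home, the mouth rests on the plate's top, 42 mm above the bench.
- tape_roll: bystander: brown packing tape roll, 82 mm across, 25 mm high, lying flat; origin at the centre of its underside.
- flux_jar: bystander: amber jar with black lid, 37 mm across, 48 mm high; origin at the centre of its underside.
Mind the look-alikes: they are no part of the job. There is more than one size of the axle_cap; the one meant has the size given above.

How it is judged:
On the way, in this order (a step that is already met when the one before it is completed fails the run):
1. the keeper plate lies flat on the block, over both pins and the shaft, let go (horizontal distance between keeper_plate and mount_seat below 0.004 m and angle between the x axis of keeper_plate and the x axis of axle_mount, either way round below 0.08 rad and angle between keeper_plate's own z axis and vertical below 0.05 rad and z of keeper_plate in the frame of mount_seat below 0.003 m and contact force between the fingers and keeper_plate below 0.1 N), for 0.1 s.
2. the axle cap stands upright on its open end on the bench, let go (angle between axle_cap's own x axis and vertical below 0.06 rad and height (world z) of cap_mouth below 0.005 m and contact force between the fingers and axle_cap below 0.1 N), for 0.2 s.
3. the cap is upright over the shaft, started on its tip and not yet pressed home (horizontal distance between cap_mouth and mount_seat below 0.006 m and angle between axle_cap's own x axis and vertical below 0.12 rad and z of cap_mouth in the frame of mount_seat between 0.014 and 0.054 m), for 0.04 s.
At the end, for the whole second after the job is handed in: The keeper plate lies flat on the block (within 3 mm of touching) over both pins; the axle cap stands upright (within 0.06 rad) on the shaft, pressed down until its rim is within 2.5 mm of the plate's top face, and both are at rest (horizontal distance between each of keeper_plate, cap_mouth and mount_seat below 0.004 m and angle between keeper_plate's own z axis and vertical below 0.05 rad and z of keeper_plate in the frame of mount_seat below 0.003 m and angle between axle_cap's own x axis and vertical below 0.06 rad and z of cap_mouth in the frame of mount_seat below 0.0105 m and linear speed of each of axle_cap, keeper_plate below 0.01 m/s).
It fails at once if the tape roll is pushed more than 20 mm (distance of tape_roll from where it was at the start of the episode above 0.02 m).
It fails at once if the flux jar is pushed more than 20 mm (distance of flux_jar from where it was at the start of the episode above 0.02 m).
It also fails if it takes over 72 s, if anything falls off the work surface, if the arm or the gripper's body presses on something with over 40 N, if the wrist force passes 120 N, or if a joint passes its speed limit or range.

## Working session

There is one attempt and no reset: what is moved stays moved. The work goes in short steps, each a Python script; the robot and the scene stay as the last script left them, time stands still between calls to the robot, and variables do not carry over. Pictures are saved under pics/ and viewed, at most 10 in all, crops included, and the job is handed in when it is done.

```bash
mkdir -p pics; cat > h.py <<'E'
import numpy as np, cv2
from bench import arm
def save(name,fn):
    d=arm.get_image(name); cv2.imwrite('pics/'+fn+'.png',d['img'])
    np.save('pics/'+fn+'.npy',{k:d[k] for k in d if k!='img'},allow_pickle=True); return d
def cal(fn): return np.load('pics/'+fn+'.npy',allow_pickle=True).item()
def px2w(c,u,v,z):
    V=np.array(c['view']);R=V[:3,:3];t=V[:3,3]
    K=np.array([[c['fx'],0,c['cx']],[0,c['fy'],c['cy']],[0,0,1]])
    dist=np.array(c['dist']) if 'dist' in c else None
    q=cv2.undistortPoints(np.array([[[u,v]]],float),K,dist)[0,0]
    ray=R.T@np.array([q[0],-q[1],-1]); o=-R.T@t
    return o+ray*(z-o[2])/ray[2]
def w2px(c,p):
    V=np.array(c['view']);q=V[:3,:3]@np.array(p)+V[:3,3]
    return c['cx']+c['fx']*q[0]/-q[2], c['cy']+c['fy']*(-q[1])/-q[2]
def crop(fn,u0,v0,u1,v1,s,out):
    im=cv2.imread('pics/'+fn+'.png')[v0:v1,u0:u1]
    cv2.imwrite('pics/'+out+'.png',cv2.resize(im,None,fx=s,fy=s,interpolation=cv2.INTER_CUBIC))
E
python3 - <<'E'
from h import *
for n in('top','side'):
    d=save(n,n+'0'); print({k:d[k] for k in d if k!='img'})
print(arm.get_state(),arm.tip_reach)
E
```

```text
{'fx': 438.1415443184569, 'fy': 438.1415443184569, 'cx': 321.1934982018032, 'cy': 243.7902019604052, 'view': array([[ 0.00588089, -0.99995274, -0.00774109,  0.2227513 ],
       [ 0.99222058,  0.0048724 ,  0.12439689, -0.47235046],
       [-0.12435329, -0.00841243,  0.99220234, -0.9748555 ],
       [ 0.        ,  0.        ,  0.        ,  1.        ]])}
{'fx': 524.5488393103633, 'fy': 524.5488393103633, 'cx': 324.57692114081357, 'cy': 238.82885762416018, 'view': array([[ 0.82245479, -0.56871486, -0.01146837, -0.26572603],
       [ 0.38819807,  0.5464332 ,  0.74210041, -0.3381101 ],
       [-0.41577683, -0.61479604,  0.67019061, -0.86626879],
       [ 0.        ,  0.        ,  0.        ,  1.        ]])}
{'time_s': 0.1, 'joints': array([-1.15492347,  0.32179118, -0.0701083 ,  1.45158329,  0.02257254,
        1.37078708, -0.05688272]), 'joint_velocities': array([ 0.00058032, -0.00132969,  0.00014404, -0.00305148, -0.00213109,
       -0.00011591, -0.00063919]), 'joint_efforts': array([ 9.86875375e-05, -4.92572200e+01, -4.05531870e-01, -3.13398993e+01,
       -6.40429440e-02,  3.93975258e-02,  7.12976907e-05]), 'ee_pos': array([0.25401155, 0.5977763 , 0.22952836]), 'ee_rot': array([-1.48626851e-04,  1.99507211e-01,  9.79895953e-01, -8.78484951e-04]), 'ft_force': array([ 0.01013396,  0.17152594, -0.78651743]), 'wrist_torque': array([-2.36273597e-02, -7.02176246e-02,  8.02103233e-05]), 'grip_force': 0.0, 'opening': 0.08703952691469648} 0.008
```

View pics/top0.png

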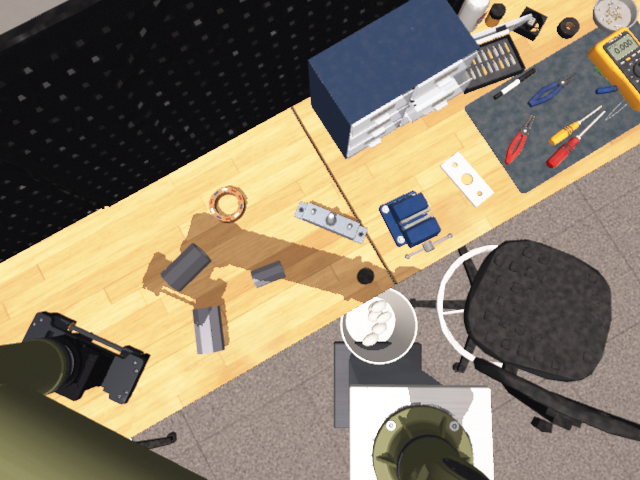

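View pics/side0.png

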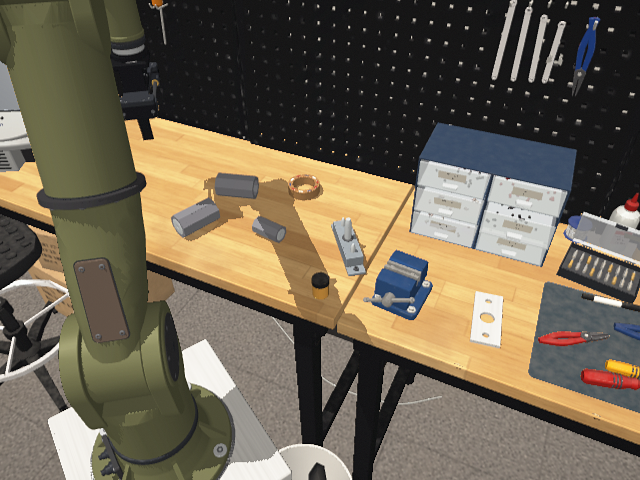

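Candidates for axle_cap (top view): A (186,268), B (268,273), C (208,330). I'll enlarge them to measure, and do the same for the mount and plate.

```bash
python3 - <<'E'
from h import *
crop('top0',150,235,300,360,4.8,'cA')
a=cv2.imread('pics/top0.png')[190:260,285:385]; b=cv2.imread('pics/top0.png')[145:215,425:525]
cv2.imwrite('pics/cB.png',cv2.resize(np.hstack([a,b]),None,fx=4,fy=4,interpolation=cv2.INTER_CUBIC))
E
```

```text
(no output)
```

View pics/cA.png

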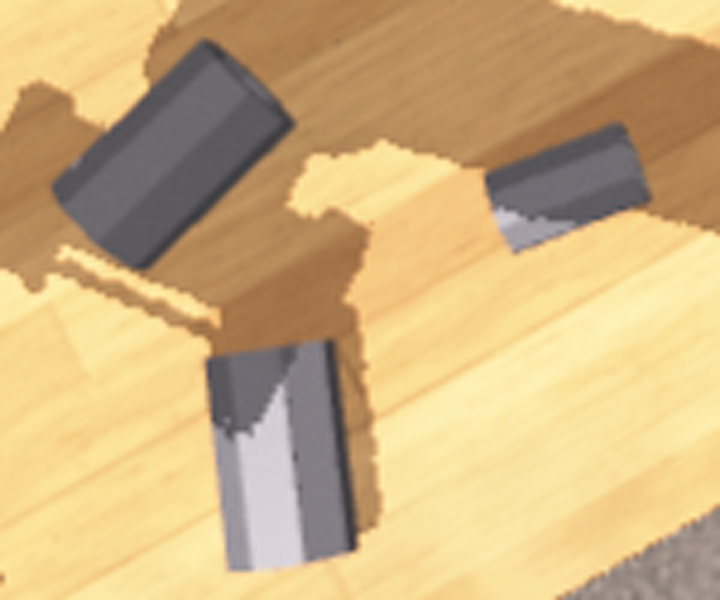

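View pics/cB.png

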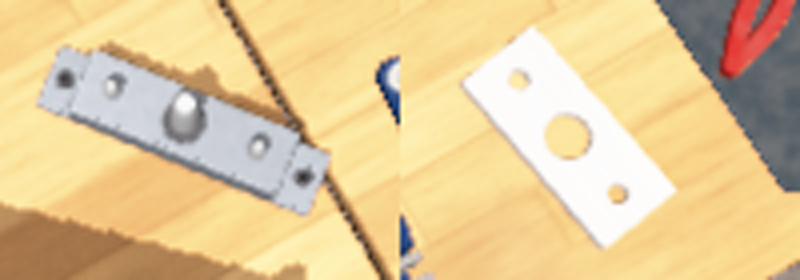

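B: about 31x17 px (≈ 70x40 mm); A and C are ≈ 46x27 px (≈ 96x56 mm), too big. So B is the cap meant. One composite will confirm it and show its open end, plus the vise height for gripper clearance.

```bash
python3 - <<'E'
from h import *
s=cv2.imread('pics/side0.png');t=cv2.imread('pics/top0.png')
f=lambda im,u,v,w,h,k:cv2.resize(im[v:v+h,u:u+w],None,fx=k,fy=k,interpolation=cv2.INTER_CUBIC)
o=np.hstack([np.vstack([f(s,240,205,60,45,6),f(t,240,250,60,50,6)]),np.vstack([f(s,360,240,80,80,3.5),f(t,370,180,80,83,3.5)])[:570]])
print(o.shape);cv2.imwrite('pics/cC.png',o)
E
```

```text
(570, 640, 3)
```

View pics/cC.png

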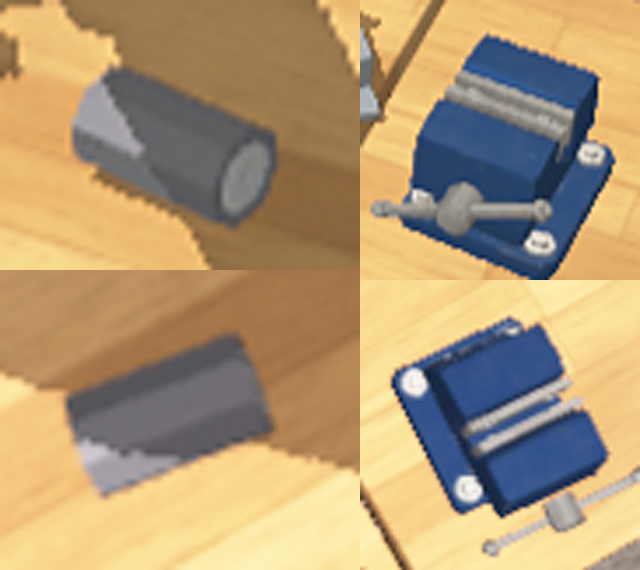

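```bash
python3 - <<'E'
from h import *
s=cv2.imread('pics/side0.png');t=cv2.imread('pics/top0.png')
f=lambda im,u,v,w,h,k:cv2.resize(im[v:v+h,u:u+w],None,fx=k,fy=k,interpolation=cv2.INTER_CUBIC)
g=lambda im:np.clip(im.astype(float)*1.7,0,255).astype(np.uint8)
o=np.hstack([g(f(s,265,218,30,30,13)),f(s,168,165,100,75,5.2)[:390]][:])[:, :790]
cv2.imwrite('pics/cD.png',o)
c=cal('top0');d=cal('side0')
def tri(a,b):
    from scipy.optimize import least_squares
    return least_squares(lambda p:np.r_[np.array(w2px(c,p))-a,np.array(w2px(d,p))-b],[.5,0,.03])
# vise far-right top corner: side crop (597,75)->, top crop (545,325)
for a,b in [((370+(545-360)/3.5,180+(325-280)/3.5),(360+(597-360)/3.5,240+75/3.5)),
            ((370+(605-360)/3.5,180+(450-280)/3.5),(360+(557-360)/3.5,240+145/3.5))]:
    r=tri(a,b);print('vise',a,b,r.x,r.cost)
for n,a,b in [('h1',(454.75,164.75),None),('h2',(479.75,193.5),None),('c',(467.25,179.25),None)]: print(n,px2w(c,*a,.002))
O=lambda x,y:(285+x/4,190+y/4)
for n,p,z in [('footc',(183.75,129.5),.008),('pinL',(114,81),.056),('pinR',(260,143),.056),('shaft',(187,100),.09)]: print(n,px2w(c,*O(*p),z))
for n,p in [('foot',(62,46)),('foot',(38,105)),('foot',(330,152)),('foot',(305,215))]: print(n,px2w(c,*O(*p),.008))
for p in [(485,180),(625,125),(650,200),(515,253)]: print('cap',px2w(c,150+p[0]/4.8,235+p[1]/4.8,.02))
print('tape',px2w(c,227,204,.02),'jar',px2w(c,366,276,.048))
E
```

```text
vise (422.85714285714283, 192.85714285714286) (427.7142857142857, 261.42857142857144) [0.57693793 0.00334054 0.09048222] 0.005050368171040636
vise (440.0, 228.57142857142856) (416.2857142857143, 281.42857142857144) [ 0.50335585 -0.03231151  0.10588674] 15.69456539248424
h1 [ 0.66811041 -0.09497687  0.002     ]
h2 [ 0.59754076 -0.15225071  0.002     ]
c [ 0.63236234 -0.12372905  0.002     ]
footc [0.52498595 0.20279286 0.008     ]
pinL [0.54414298 0.24289558 0.056     ]
pinR [0.50907537 0.16062751 0.056     ]
shaft [0.52687509 0.20220662 0.09      ]
foot [0.57493993 0.27523734 0.008     ]
foot [0.53928799 0.28901724 0.008     ]
foot [0.5119459  0.11668143 0.008     ]
foot [0.47449969 0.13159119 0.008     ]
cap [0.4050385  0.38649086 0.02      ]
cap [0.43184085 0.319761   0.02      ]
cap [0.39589739 0.30715252 0.02      ]
cap [0.37027791 0.37124866 0.02      ]
tape [0.56554188 0.44718379 0.02      ] jar [0.39698871 0.12474139 0.048     ]
```

View pics/cD.png

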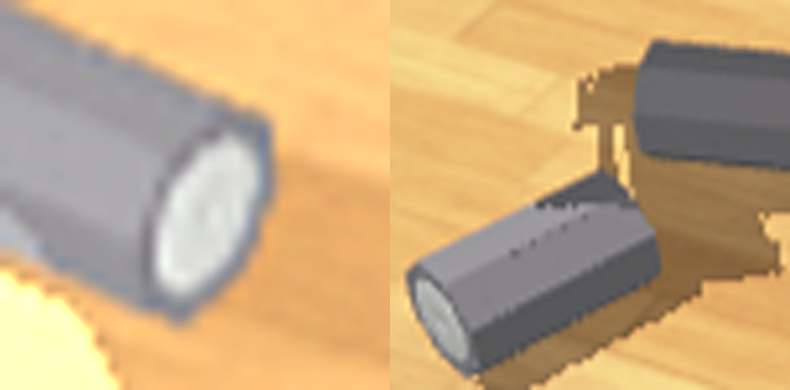

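The end facing right in both views (side px ~282,232) is a light, flat disc, so I take it as the closed end. I'll check that once the cap is lifted. The measurements agree with each other (hole pitch 91 mm, pin pitch 89 mm), so I'll start with the plate.

```bash
cat >> h.py <<'E'
from scipy.spatial.transform import Rotation as Ro
def quat(z,y):
    z=np.array(z,float);z/=np.linalg.norm(z);y=np.array(y,float);y-=z*(y@z);y/=np.linalg.norm(y)
    q=Ro.from_matrix(np.c_[np.cross(y,z),y,z]).as_quat();return q[[3,0,1,2]]
def down(a): return quat((0,0,-1),(np.cos(a),np.sin(a),0))
def best(pos,a):
    c=[(np.abs(np.array(j)-arm.get_state()['joints']).max(),k) for k in(0,1) if (j:=arm.solve_ik(pos,down(a+k*np.pi))) is not None]
    return down(a+min(c)[1]*np.pi)
def st():
    s=arm.get_state();print('t%.1f'%s['time_s'],np.round(s['ee_pos'],4),'F',np.round(s['ft_force'],1),'op',round(s['opening'],4),'g',round(s['grip_force'],1))
    return s
E
python3 - <<'E'
from h import *
p=np.array([.6325,-.1237]);a=np.radians(39.1+90)
q=best([*p,.15],a);print(q)
arm.movep([.45,.35,.3],down(a) if 0 else best([.45,.35,.3],np.radians(60+90)));
q=best([*p,.16],a)
arm.movep([*p,.22],q);arm.servo_line([*p,.05]);arm.servo_line([*p,.0055],speed=.06);st()
arm.clamp(35);st()
arm.servo_line([*p,.20],speed=.2);st();print(arm.get_state()['joints'])
save('top','top1');crop('top1',400,100,550,220,5,'t1')
E
```

```text
[0.         0.94234983 0.33462934 0.        ]
t5.4 [ 0.6326 -0.1239  0.0053] F [0.4 0.2 0.5] op 0.0864 g 0.0
t6.0 [ 0.6324 -0.1236  0.0055] F [-0.3  0.3  0.4] op 0.0556 g 35.0
t7.1 [ 0.6317 -0.1234  0.1986] F [ 0.3  0.6 -1.4] op 0.0555 g 35.0
[-0.4654591   0.40622468  0.809196    1.53513361 -0.29839786  1.33100134
 -0.51347241]
```

View pics/t1.png

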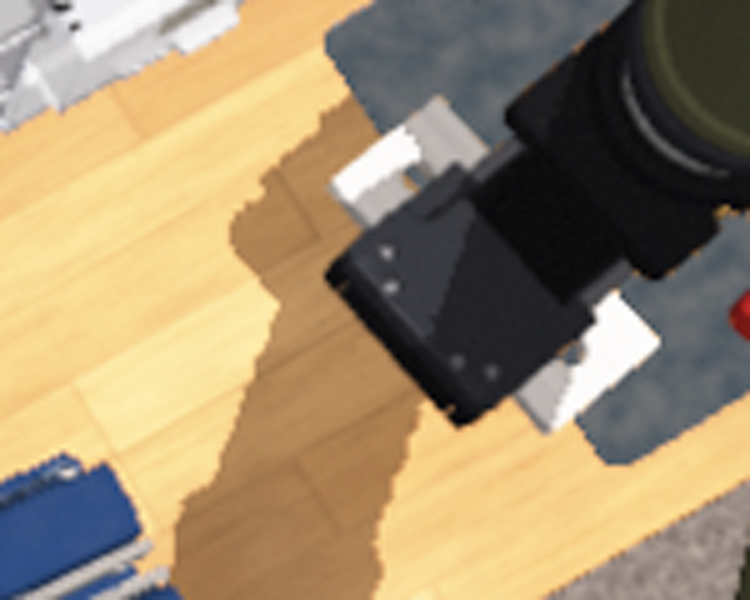

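The plate is held level, with its corners in the crop at (440,95), (330,185), (660,340) and (550,432). Next I move above the mount, stay clear of the shaft, and look from both cameras.

```bash
python3 - <<'E'
from h import *
c=cal('top1');P=[px2w(c,400+x/5,100+y/5,.196) for x,y in[(440,95),(330,185),(660,340),(550,432)]]
m=np.mean(P,0);print('center',m,'ang',np.degrees(np.arctan2(*(P[0]+P[1]-P[2]-P[3])[[1,0]])))
e=arm.get_state()['ee_pos'];print('off along x',(m-e)[:2]@[.776,.630],'y',(m-e)[:2]@[-.63,.776])
t=np.array([.5265,.202]);a=np.radians(67.4+90)
R=arm.get_state()['ee_rot'];print(R)
q=best([*t,.2],a)
arm.movep([*t,.2],q);st()
arm.servo_line([*t,.118],speed=.12);st()
for n in('top','side'): save(n,n+'2')
s=cv2.imread('pics/side2.png');tt=cv2.imread('pics/top2.png')
f=lambda im,u,v,w,h,k:cv2.resize(im[v:v+h,u:u+w],None,fx=k,fy=k,interpolation=cv2.INTER_CUBIC)
cv2.imwrite('pics/m2.png',np.hstack([f(tt,275,165,120,120,3.3),f(s,280,150,120,120,3.3)]))
E
```

```text
center [ 0.63247345 -0.12297086  0.196     ] ang 39.32271904549868
off along x 0.0009463445574418685 y -0.00022381989212898618
[-5.77906880e-04  9.42356235e-01  3.34608354e-01 -1.28125530e-03]
t8.5 [0.5274 0.2001 0.2001] F [-0.9 -0.8 -0.8] op 0.0556 g 35.0
t9.3 [0.5272 0.2019 0.1187] F [-0.2  0.4 -1.1] op 0.0554 g 35.0
```

View pics/m2.png

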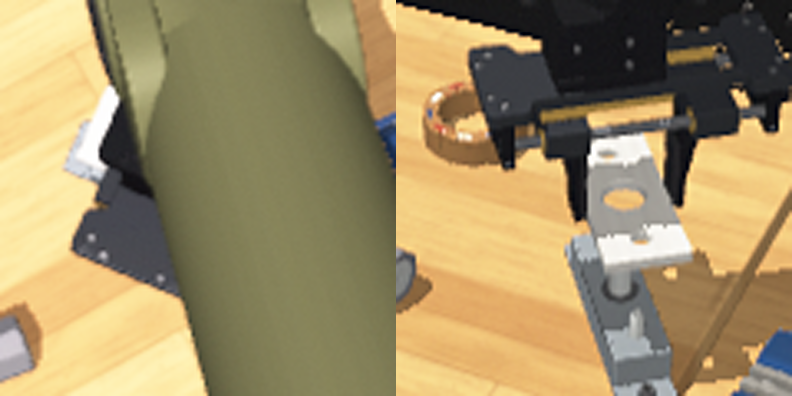

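```bash
python3 - <<'E'
from h import *
d=cal('side2');S=lambda x,y:(280+(x-396)/3.3,150+y/3.3)
h=[px2w(d,*S(*p),.115) for p in[(641,238),(608,154),(625,198)]];print(h)
print('pinR',px2w(d,*S(636,315),.056),'ring',px2w(d,*S(620,292),.034))
c=np.array([.5265,.202]);x=np.array([np.cos(np.radians(67.4)),np.sin(np.radians(67.4))])
for n,p in[('pinR',[*(c-.045*x),.056]),('pinL',[*(c+.045*x),.056]),('shaft',[*c,.09]),('seat',[*c,.034])]: print(n,np.round(w2px(d,p),1),'crop',(np.array(w2px(d,p))-[280,150])*3.3+[396,0])
# side0 bright tips near the prediction
crop('side0',325,205,375,280,8,'s0m')
E
```

```text
[array([0.51285241, 0.16249196, 0.115     ]), array([0.54756763, 0.24533815, 0.115     ]), array([0.52873334, 0.20086246, 0.115     ])]
pinR [0.50634909 0.15673353 0.056     ] ring [0.52607179 0.20027333 0.034     ]
pinR [352.7 244. ] crop [636.071328  310.1568527]
pinL [343.  218.1] crop [603.99103006 224.6920364 ]
shaft [348. 219.] crop [620.51237857 227.68680407]
seat [347.6 238. ] crop [619.00089787 290.3822671 ]
```

View pics/s0m.png

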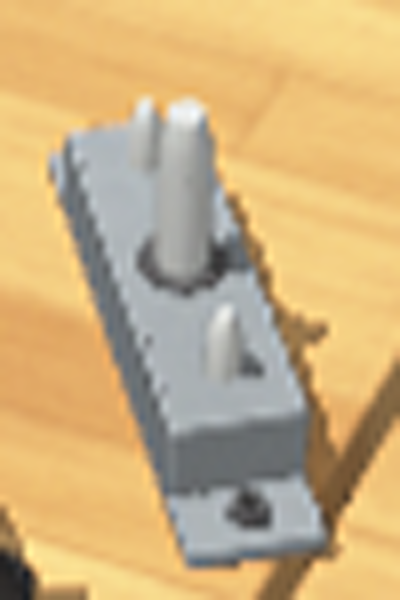

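The side view gives pin and shaft tips within about 1 px of my estimate (pinR 353.1,243.5; shaft 348.4,218.1). Lowering with a force guard.

```bash
python3 - <<'E'
from h import *
t=np.array([.5263,.2020])
arm.servo_line([*t,.118],speed=.05);st()
print(arm.servo_line([*t,.072],speed=.08,until_force=8));st()
print(arm.servo_line([*t,.0435],speed=.03,until_force=8));st()
E
```

```text
t9.7 [0.5265 0.2022 0.1184] F [ 0.3  0.1 -1.4] op 0.0554 g 35.0
False
t10.4 [0.5265 0.2019 0.072 ] F [ 0.   1.  -0.9] op 0.0555 g 35.0
False
t11.5 [0.5266 0.202  0.0436] F [ 0.3  0.4 -1.3] op 0.0554 g 35.0
```

```bash
python3 - <<'E'
from h import *
t=np.array([.5263,.2020])
print(arm.servo_line([*t,.0415],speed=.02,until_force=5));st()
arm.gripper_open();arm.wait(.2);st()
arm.servo_line([*t,.2],speed=.2);st()
# cap pose options
cx=np.array([.026,-.0654,0]);cx/=np.linalg.norm(cx);C=np.array([.401,.346,.0])
side=np.cross(cx,[0,0,1])
for th in(30,45,55):
  for s in(1,-1):
    th_=np.radians(th);z0=np.array([0,0,-1])*np.cos(th_)-cx*np.sin(th_)
    for gx in(.008,):
      G=C+cx*gx+[0,0,.021]; q0=quat(z0,s*side); j=arm.solve_ik(G+z0*.011,q0); j2=arm.solve_ik(G-z0*.1,q0)
      ok=[]
      for yaw in range(-180,180,20):
        h=np.array([np.cos(np.radians(yaw)),np.sin(np.radians(yaw)),0]) # horizontal heading of tool
        # initial (down,cx,side)->(h, up, ?) rotation
        A=np.c_[[0,0,-1],cx,np.cross([0,0,-1],cx)];B=np.c_[h,[0,0,1],np.cross(h,[0,0,1])]
        Rm=B@A.T; z1=Rm@z0;y1=Rm@(s*side)
        G1=np.array([.40,.34,.035+gx+.03])
        if arm.solve_ik(G1+z1*.011,quat(z1,y1)) is not None: ok.append(yaw)
      print(th,s,j is not None and np.round(j,2),j2 is not None,ok)
save('side','side3');crop('side3',325,205,375,280,8,'s3m')
E
```

```text
False
t11.7 [0.5266 0.2021 0.0434] F [-5.2 -1.9 13.6] op 0.0556 g 35.0
t12.8 [0.5263 0.202  0.0415] F [-0.1  0.3  0. ] op 0.087 g 0.0
t13.7 [0.5255 0.2018 0.1988] F [ 0.1  0.1 -0.1] op 0.0872 g 0.0
30 1 [-1.21  0.46  0.92  2.09 -1.05  1.11 -2.43] True [-180, -160, -120, -100, -80, -60, -40, -20, 0, 80, 100, 120, 140, 160]
30 -1 [-1.08  0.4   0.75  2.08 -0.97  1.04  0.66] True [-180, -160, -120, -100, -80, -60, -40, -20, 0, 80, 100, 120, 140, 160]
45 1 [-1.04  0.62  0.89  2.08 -1.3   1.37 -2.16] True [-180, -160, -140, -120, -100, -80, -60, -40, -20, 0, 80, 100, 120, 140, 160]
45 -1 [-0.93  0.55  0.76  2.08 -1.24  1.3   0.96] True [-180, -160, -140, -120, -100, -80, -60, -40, -20, 0, 80, 100, 120, 140, 160]
55 1 [-0.93  0.74  0.86  2.06 -1.42  1.57 -2.02] True [-180, -160, -140, -120, -100, -80, -60, -40, -20, 40, 60, 80, 100, 120, 140, 160]
55 -1 [-0.91  0.72  0.83  2.06 -1.4   1.55  1.11] True [-180, -160, -140, -120, -100, -80, -60, -40, -20, 0, 20, 40, 60, 100, 120, 140, 160]
```

View pics/s3m.png

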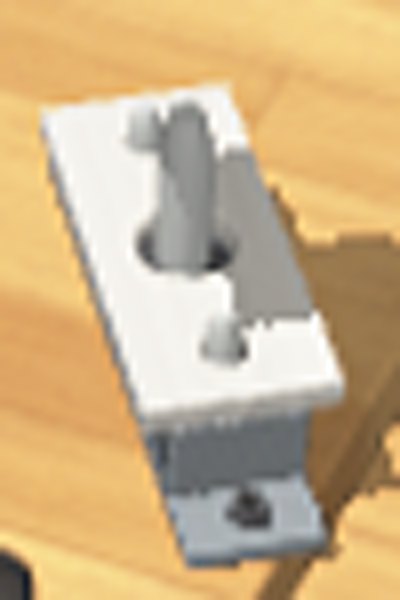

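The plate lies flat over both pins. Now I take the cap with a tilted grasp (45° lean), lift it, and turn the hidden end to the side camera, checking it by pixel numbers because my picture views are used up.

```bash
cat >> h.py <<'E'
cx=np.array([.026,-.0654,0]);cx/=np.linalg.norm(cx);C=np.array([.401,.346,.0]);sd=np.cross(cx,[0,0,1])
th=np.radians(45);z0=np.array([0,0,-1])*np.cos(th)-cx*np.sin(th);gx=.008;q0=quat(z0,-sd)
G0=C+cx*gx+[0,0,.024]
def pose(G,Rm): z=Rm@z0; return G+z*.011, quat(z,Rm@-sd)
E
python3 - <<'E'
from h import *
I=np.eye(3)
arm.movep(*pose(G0-z0*.12,I));arm.wait(.2)
arm.servo_line(pose(G0,I)[0],speed=.12);arm.wait(.15);st()
arm.clamp(30);st()
L=G0+[0,0,.16]
arm.servo_line(pose(L,I)[0],speed=.2);st()
cam=np.array([-.01,-.5,.83])
for yaw in(120,-120,150,-150,180,90,-90):
    R=Ro.from_euler('z',yaw,degrees=True).as_matrix();p=pose(L,R);j=arm.solve_ik(*p)
    v=cam-L;v/=np.linalg.norm(v)
    print(yaw,j is not None and np.abs(j-arm.get_state()['joints']).max(),'cos',round(float(-(R@cx)@v),2))
E
```

```text
t16.7 [0.4018 0.3454 0.0167] F [-0.5  0.  -0.1] op 0.0871 g 0.0
t17.5 [0.4015 0.3459 0.0163] F [1.1 0.8 1.4] op 0.0398 g 30.0
t18.5 [0.4002 0.3454 0.1749] F [-0.4  0.4 -1.6] op 0.0395 g 30.0
120 1.170625930320682 cos 0.8
-120 False cos -0.25
150 1.4021776084723876 cos 0.78
-150 1.853087980359681 cos 0.17
180 1.6204623610762785 cos 0.55
90 0.9974305926962562 cos 0.61
-90 False cos -0.61
```

```bash
python3 - <<'E'
from h import *
L=G0+[0,0,.16];R=Ro.from_euler('z',120,degrees=True).as_matrix()
arm.movep(*pose(L,R));arm.wait(.2)
d=save('side','side4')
M=L+R@(-cx*(gx+.035))-[0,0,.004]
u,v=w2px(d,M);print(u,v)
g=cv2.cvtColor(d['img'],cv2.COLOR_BGR2GRAY)
u,v=int(u),int(v)
print(g[v-16:v+17,u-16:u+17:1])if 0 else print('\n'.join(' '.join('%3d'%x for x in r) for r in g[v-17:v+18,u-17:u+18]))
d0=cv2.cvtColor(cv2.imread('pics/side0.png'),cv2.COLOR_BGR2GRAY)
print();print('\n'.join(' '.join('%3d'%x for x in r) for r in d0[222:246,270:290]))
E
```

```text
261.60449824615546 186.60962895520612
199 200 201 200 201 204 214  88  36  42  80  68  20  73 148 148 148 155 156 155 156 155 155 157 149  95 111 113 114 114 109  80  80  46  45
200 200 199 196 198 200 209 122  42  38  80  67  29 132 149 147 152 155 155 156 155 154 155 157 133 104 112 112 112 113 106  80  74  43  44
196 197 197 198 197 198 205 130  45  36  79  64  53 149 149 146 153 155 155 155 155 155 156 158 117 112 113 113 113 114 100  80  70  42  35
191 192 194 197 197 200 207 132  45  52  79  61 128 149 147 148 155 155 154 155 155 155 156 151 113 112 114 113 112 114  97  80  64  43  29
196 193 193 194 196 199 209 135  45  39  77  70 149 149 146 149 155 156 155 156 155 155 157 148 114 112 113 113 113 114  98  80  62  42  28
194 192 191 196 195 197 205 108  42  44  76 116 147 148 145 152 156 155 155 155 155 156 157 133 112 112 112 112 114 115  92  81  63  42  28
168 168 167 171 170 171 186  83  38  36  74 130 148 146 145 154 155 155 155 155 156 156 159 117 112 112 113 113 113 116  76  81  63  41  26
154 153 155 154 154 155 165  76  38  58  88 143 148 147 148 155 156 155 156 155 15
[... 5058 characters left out ...]
  88  78 138 133 130 130 129 121  85  97 108 108 108 108 108
 88  89  90  90  90  86  79 138 134 130 131 122  93  84 106 108 108 109 109 107
104  94  88  89  90  88  79 119 136 133 116  93  84 101 106 106 107 107 109 108
114 111 104  93  89  88  81  90 108 107  89  83 101 110 107 106 107 106 105 107
123 120 117 113 104  93  81  80  83  82  91 100 105 108 107 108 107 109 108 106
185 123 121 122 121 116 110 102  86  91 110 113 113 111 109 106 105 107 108 109
195 180 120 119 124 123 123 119 111 111 114 116 115 115 115 113 111 108 106 106
192 197 115 111 116 117 119 122 122 120 119 117 116 115 117 115 115 113 111 109
196 198 183 119 114 114 116 116 119 120 121 120 117 117 117 115 116 117 116 115
```

This end has a dark bore with four bright teeth, so it is the mouth and my x axis is right. Stand the cap up.

```bash
python3 - <<'E'
from h import *
A=np.c_[[0,0,-1],cx,np.cross([0,0,-1],cx)];J=arm.get_state()['joints'];b=[]
def Rh(y):
    h=np.array([np.cos(np.radians(y)),np.sin(np.radians(y)),0]);return np.c_[h,[0,0,1],np.cross(h,[0,0,1])]@A.T
S=np.array([.43,.33,0])
for y in range(-180,180,10):
    R=Rh(y);j=[arm.solve_ik(*pose(S+[0,0,z],R)) for z in(.15,.10,.043)]
    j.append(arm.solve_ik(*pose(S+[0,0,.043]-R@z0*.1,R)))
    if all(x is not None for x in j): b.append((np.abs(j[0]-J).max(),y,np.abs(j[2]-j[0]).max()))
b.sort();print([(round(p,2),y,round(r,2)) for p,y,r in b])
y=b[0][1];R=Rh(y);print(y);np.save('R.npy',R)
arm.movep(*pose(S+[0,0,.15],R));arm.wait(.1);st()
print(arm.servo_line(pose(S+[0,0,.055],R)[0],speed=.12,until_force=8));arm.wait(.1);st()
print(arm.servo_line(pose(S+[0,0,.036],R)[0],speed=.02,until_force=3));s=st()
print('Gz',s['ee_pos']-R@z0*.011)
E
```

```text
[(np.float64(2.05), 0, np.float64(0.39)), (np.float64(2.17), -10, np.float64(0.29)), (np.float64(2.26), -20, np.float64(0.2)), (np.float64(2.31), -30, np.float64(0.22)), (np.float64(2.34), -40, np.float64(0.22)), (np.float64(2.37), -50, np.float64(0.2)), (np.float64(2.39), -60, np.float64(0.18)), (np.float64(2.41), -70, np.float64(0.17)), (np.float64(2.44), -80, np.float64(0.15)), (np.float64(2.49), -90, np.float64(0.15)), (np.float64(2.54), -100, np.float64(0.14)), (np.float64(2.6), -110, np.float64(0.14)), (np.float64(2.67), -120, np.float64(0.13)), (np.float64(2.73), -130, np.float64(0.14)), (np.float64(2.96), -140, np.float64(0.24)), (np.float64(3.08), -150, np.float64(0.24)), (np.float64(3.3), -160, np.float64(0.38)), (np.float64(3.33), -170, np.float64(0.25)), (np.float64(3.46), -180, np.float64(0.25)), (np.float64(3.58), 170, np.float64(0.27)), (np.float64(3.61), 160, np.float64(0.18)), (np.float64(3.72), 150, np.float64(0.19)), (np.float64(3.84), 140, np.float64(0.21)), (np.float64(3.95), 130, np.float64(0.23)), (np.float64(4.06), 120, np.float64(0.26)), (np.float64(4.19), 110, np.float64(0.29)), (np.float64(4.32), 100, np.float64(0.34)), (np.float64(4.46), 90, np.float64(0.37))]
0
t21.7 [0.4382 0.33   0.1424] F [-0.1  0.9 -1.2] op 0.0397 g 30.0
False
t22.7 [0.4382 0.3306 0.0482] F [ 0.2  0.4 -2.4] op 0.0399 g 30.0
True
t23.3 [0.4379 0.3301 0.0367] F [1.2 0.3 2.3] op 0.0398 g 30.0
Gz [0.43014775 0.3300648  0.04443765]
```

```bash
python3 - <<'E'
from h import *
R=np.load('R.npy');S=np.array([.4301,.3301,.0444])
arm.gripper_open();arm.wait(.1);st()
arm.servo_line(pose(S-R@z0*.13,R)[0],speed=.2);arm.wait(.25);st()
d=save('side','side5');g=cv2.cvtColor(d['img'],cv2.COLOR_BGR2GRAY)
u,v=map(int,w2px(d,[.434,.33,.07]));print(u,v)
print('\n'.join(' '.join('%3d'%x for x in r) for r in g[v-14:v+46:2,u-16:u+17:2]))
E
```

```text
t24.4 [0.4372 0.3293 0.0358] F [-0.8  0.5 -0.1] op 0.0869 g 0.0
t25.5 [0.3463 0.3293 0.1275] F [-0.3  0.8 -0. ] op 0.087 g 0.0
282 211
196 195 197 198 198 196 195 196 200 201 202 204 209 171 115 117 116
216 210 198 198 196 197 198 197 195 193 193 194 199 202 201 151 129
211 213 217 218 212 203 197 201 201 202 201 201 198 195 196 200 203
213 214 217 215 212 216 217 215 209 202 200 200 200 201 198 198 195
216 215 214 211 216 215 213 216 216 217 211 207 202 201 203 197 196
216 216 216 216 213 214 200 167 168 176 182 186 212 210 206 205 203
216 214 213 215 218 186 224 243 240 238 238 207 167 215 212 212 212
214 213 214 217 192 171 241 237 235 240 238 242 168 151 217 214 213
214 214 216 219 151 167 241 238 238 239 240 230 163 115 216 214 215
213 215 216 218 117 143 204 242 242 227 200 163 124 103 216 215 213
213 215 217 218 124 108 121 123 131 148 102  90  94  78 217 212 214
211 207 210 214 164 110 109 104 107 103  93  92  95  63 216 215 218
219 214 215 216 171 109 108 101 101 111  93  94  94  65 216 214 212
194 202 211 218 202 109 108 109 108 110  93  93  94  67 215 215 214
185 185 186 1
[... 374 characters left out ...]
  94  77 114 114 113
114 109 186 187 186 179 110 100 109 105  98  94  92 103 113 112 111
192 119 147 191 186 182 181 120 103 105  96  96 105 104 173 174 170
205 126 123 208 199 196 193 189 182 183 178 189 187 188 186 188 185
153 203 119 119 160 208 201 194 197 195 190 183 183 185 183 185 185
118 152 207 121 116 151 202 206 199 199 198 198 194 191 181 181 185
121 118 201 203 122 121 151 201 202 204 205 206 206 206 206 199 192
123 123 117 155 210 118 115 204 203 201 202 205 206 205 206 208 206
126 116 118 118 155 194 119 115 200 195 199 202 199 203 202 203 203
134 136 131 124 113 202 189 121 119 206 200 201 199 196 199 201 201
136 135 135 134 138 128 211 181 116 117 155 116 111 146 193 191 192
```

It stands upright where predicted (disc at px 283,212). Take it from above and carry it over the shaft.

```bash
python3 - <<'E'
from h import *
p=arm.get_state()['ee_pos'];arm.servo_line([p[0],p[1],.2],speed=.25)
t=np.array([.434,.33]);q=best([*t,.2],np.pi/2)
arm.movep([*t,.2],q);arm.servo_line([*t,.09],speed=.15);arm.wait(.1)
arm.servo_line([*t,.039],speed=.12);st();arm.clamp(45);s=st()
arm.servo_line([*t,.20],speed=.2)
m=np.array([.5265,.202])
for a in np.radians([90,45,135,0]):
    print(a,arm.solve_ik([*m,.15],down(a)) is not None)
q=arm.get_state()['ee_rot'];q=down(np.pi/2) if abs(q@down(np.pi/2))>.7 else down(-np.pi/2)
arm.movep([*m,.20],q);arm.servo_line([*m,.150],speed=.15);arm.wait(.2);st()
d=save('side','side6');g=cv2.cvtColor(d['img'],cv2.COLOR_BGR2GRAY)
u,v=map(int,w2px(d,[*m,.11]));print(u,v)
print('\n'.join(' '.join('%3d'%x for x in r) for r in g[v-16:v+26:1,u-14:u+15:1]))
E
```

```text
t28.6 [0.4343 0.3302 0.0394] F [ 0.  -0.6 -0.3] op 0.087 g 0.0
t29.4 [0.434  0.3301 0.039 ] F [-0.8 -0.6  0.9] op 0.0396 g 45.0
1.5707963267948966 True
0.7853981633974483 True
2.356194490192345 True
0.0 True
t31.7 [0.5272 0.2025 0.1513] F [ 0.4 -1.  -1.7] op 0.0394 g 45.0
348 211
218 218 218 202 107 124 110 108 109 109 106 105  98 105 106  99  96 101  51  21  20  22  19  21  21  19  19  20  23
218 217 218 221 205 191 112 107 109 107 107 106 102 105  98 103 103 100  42  18  19  20  23  19  18  18  29  20  22
216 217 218 219 222 202 113 105 108 109 107 106 106  99 102 106 108 109  38  19  20  21  20  20  18  21  48  46  24
217 216 217 217 218 200 112 106 109 108 106 105 106 102 105 105 108 100  39  23  22  17  19  20  22  20  34  33  19
218 217 218 219 220 201 111 107 108 108 107 106 106 105 105 106 108  94  39  23  22  21  20  21  20  21  18  15  10
214 215 216 218 221 203 112 106 108 108 107 106 106 105 105 105 107  94  38  23  21  21  21  21  22  24  18  13 144
209 208 211 211 215 198 112 106 108 108 107 106 105 105 105 105 107  94  39  23  19  19  21  21  21  21  18   9 169
211 208
[... 3352 characters left out ...]
 125
229 246 247 245 244 246 246 247 248 245 200 176 176 172 161 147 135 198 255 168 154 156 159 162 163 145 126 124 120
217 247 246 246 245 245 247 248 244 217 167 174 177 172 161 146 137 156 211 162 158 158 158 161 162 158 131 128 126
174 248 246 246 245 245 247 246 210 164 159 175 175 171 160 146 138 145 181 147 159 159 159 161 163 163 141 129 129
142 229 246 247 245 245 248 239 158 117 151 174 174 170 158 145 138 129 193 143 143 159 159 159 163 163 157 129 126
157 200 246 246 246 245 248 235 126  95 145 175 174 170 158 145 140  97 124 128 128 159 160 159 162 162 163 141 127
165 163 247 246 246 245 247 250 130  94 147 175 173 169 155 145 141  79  56  83 147 157 157 159 161 162 163 147 128
```

```bash
python3 - <<'E'
from h import *
m=np.array([.5263,.2020])
print(arm.servo_line([*m,.128],speed=.06,until_force=10));st()
print(arm.servo_line([*m,.105],speed=.04,until_force=18));st()
print(arm.servo_line([*m,.078],speed=.03,until_force=22));st()
E
```

```text
False
t32.3 [0.526  0.2018 0.1274] F [-0.3  0.3 -2.5] op 0.0396 g 45.0
False
t33.0 [0.5259 0.2032 0.1043] F [ 2.   4.5 -6.1] op 0.0396 g 45.0
True
t33.9 [0.5272 0.2028 0.081 ] F [-0.2  0.4  3.4] op 0.0397 g 45.0
```

```bash
python3 - <<'E'
from h import *
m=np.array([.5268,.2024])
arm.wait(.2);st()
print(arm.servo_line([*m,.076],speed=.02,until_force=20));st();arm.wait(.2);st()
arm.gripper_open();arm.wait(.2);st()
arm.servo_line([*m,.2],speed=.2);arm.wait(.2)
d=save('side','side7');g=cv2.cvtColor(d['img'],cv2.COLOR_BGR2GRAY)
u,v=map(int,w2px(d,[*m,.042]));print(u,v,w2px(d,[*m,.112]))
print('\n'.join(' '.join('%3d'%x for x in r) for r in g[v-42:v+20:2,u-20:u+21:2]))
E
```

```text
t34.1 [0.5272 0.2028 0.081 ] F [-0.4 -0.6  4.2] op 0.0398 g 45.0
True
t34.3 [0.5272 0.2028 0.081 ] F [-1.4 -0.   4.5] op 0.04 g 45.0
t34.5 [0.5272 0.2028 0.081 ] F [-1.4 -0.7  5.2] op 0.0399 g 45.0
t35.7 [0.5267 0.204  0.0804] F [-0.2 -0.1 -0.7] op 0.0868 g 0.0
347 235 (np.float64(348.2234601713747), np.float64(211.04243203692315))
210 210 211 209 202 201 203 204 208 209 212 211 213 213 216 218  68  20  18  12  91
216 216 215 214 215 210 211 208 206 207 208 208 208 209 206 209 200   3  89 203 219
213 216 218 215 216 216 214 214 212 204 206 206 208 208 209 208 209 213 215 214 215
213 211 213 216 216 217 214 213 215 215 216 213 205 207 208 208 209 210 208 207 212
208 207 207 206 207 210 213 212 219 219 218 218 217 215 212 208 203 206 205 203 207
203 199 199 205 207 207 207 208 208 213 216 219 220 214 212 216 219 218 214 202 202
195 193 193 198 202 202 206 209 211 198 208 187 199 208 214 218 217 215 216 221 220
198 197 198 198 196 199 199 193 161 177 224 214 218 162 170 215 216 216 217 218 216
189 189 194 199 199 197 198 157 229 234 235 232 231 236 168 163 214 215 216 217 217
191 190 19
[... 1137 characters left out ...]
  89 136 161 156 161 214 213
212 207 208 205 162 246 247 239  99 102 103 104  89  87 110 158 154 155 123 163 217
195 201 209 211 213 197 244 245 241 235 202 167 157 235 237 236 249 250 206 119 123
179 184 190 197 206 147 245 244 244 246 245 247 249 244 244 245 247 247 253 127 127
178 176 176 174 184 166 238 244 244 246 244 246 213 193 246 245 246 246 249 190 128
177 178 179 178 178 180 180 245 244 245 245 248 192 175 165 245 246 247 247 246 125
182 181 179 179 179 180 135 245 244 244 246 244 180 157 109 244 245 247 247 251 129
177 180 183 183 183 180 172 239 244 243 246 245 245 241 248 244 245 246 247 249 197
179 178 179 179 183 182 180 182 245 244 245 246 244 246 248 248 240 232 213 196 188
```

The cap is seated by height (TCP stopped at 0.081 m, the value computed for home). As a check, I'll press its top once with closed fingers.

```bash
python3 - <<'E'
from h import *
m=np.array([.5265,.2022])
arm.clamp(5);arm.servo_line([*m,.135],speed=.15);arm.wait(.2);st()
print(arm.servo_line([*m,.112],speed=.03,until_force=18));st()
arm.servo_line([*m,.2],speed=.2);arm.wait(.3);st()
E
```

```text
t39.0 [0.5274 0.2026 0.1363] F [-0.3 -0.3  0.2] op 0.0008 g 0.0
True
t39.5 [0.5269 0.2024 0.1205] F [-1.   0.   4.6] op 0.0008 g 2.2
t40.4 [0.5259 0.202  0.1987] F [-0.6 -1.1  0.3] op 0.0005 g 0.0
```

Top of the cap is at about 0.112 m, so the rim is on the plate (0.042 m). Handing in.

```bash
python3 -c "
from h import *
print(arm.hand_in())"
```

```text
the job is handed in; nothing more can be done
None
```

I handed the job in at about 40 s of the 72 s allowed: the keeper plate lies flat over both pins, the cap was stood up, regrasped and pressed home with its rim on the plate, and the arm never went near the tape roll or jar; the judge's result was not shown.

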